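Fill the gap beside a relay and hold the spring clamp shut

ROBOT

A 6-joint arm with a two-finger parallel gripper is mounted at the origin on the work surface. World frame = base frame: x ahead of the robot, y to its left, z up, the work surface at z = 0. Lengths are in mm, angles in degrees, forces in N, time in s.
With the tool pointing down it reaches from about 275 to 750 mm from the base axis. Payload 10.2 kg.
Tool frame: the origin (TCP) lies between the finger pads; the fingertips stand 25 mm ahead of it and the grasp point (between the pads) lies 6 mm ahead of it; z points along the fingers, y is the line along which they close (so a half turn about z gives the same grasp; the last joint's range is limited). The gripper opens to 88 mm and grips with 3 to 60 N. Pads are 18 mm wide; open, the fingers measure 123 mm over their backs; the gripper's body (75 mm by 187 mm) begins 45 mm behind the grasp point.
Start: joints at [51.486, 17.928, 85.812, -0, 76.261, -12.8], TCP at [227.803, 473.009, 263.72] pointing down, gripper open.
Joint ranges: [-168.41, 168.41], [-55.51, 124.54], [10.69, 146.95], [-70.63, 250.63], [1, 178], [-165.06, 165.06]. Speed limits (degrees/s): [136.94, 136.94, 172.46, 180, 180, 180].

INTERFACE

Orientations are given as [roll, pitch, yaw] about the fixed x, y, z axes, in that order (R = Rz(yaw) Ry(pitch) Rx(roll)).
In Python, from rig import r, viewer, ticket, models gives the robot as it stands.
- The arm moves only by the shell command python3 -m creep 'ROWS' [FORCE]. ROWS is text: rows parted by semicolons, each of 5 numbers parted by spaces: the closure in counts, from 0 (fully open) to 255 (shut), then the shift along the tool's x, y, z each as a share of 0.03 m, from -1 to 1, then the turn about the tool's z as a share of 0.08 rad, from -1 to 1. A call has 1 to 20 rows; each row shifts and turns the commanded pose from where the row before left it, along the tool's axes as they then stand; what a row does not reach is not made up. A row lasts 1/10 s, in which the tool goes at most 50 mm and 8.59 degrees, less where a joint would pass 70% of its speed; a pose out of reach is approached as far as the arm can. A call with a number of a shift or a turn outside -1 to 1 is refused whole. A call with a gripper value outside its range is refused whole. The fingers move at their own pace and stop on an object; FORCE is the grip in N (left out, the last holds). Time passes only in rows, so rows that do not move let the fingers close. It gives the time, the measured TCP pose, the force, the opening and the grip force at its end, in the units of the state.
- r.read_state(): the state, without advancing time (a new reading comes with each control period).
- viewer.snapshot(name): name is "scene" or "top"; returns a dict with "img" (384x512x3 uint8, blue, green, red), "z_map" (384x512 float32, mm along the optical axis (not along the pixel's ray), 0 where there is no reading), "mtx" (3x3 intrinsics, pixels), "k1" (the pictures are not rectified: a ray, as slopes to the right and down, at radius r is drawn at 1 + k1 r^2 times it, then the intrinsics apply), "world_to_cam" (4x4, takes a point from world to camera coordinates). Camera axes: x right, y up, looking along -z (the intrinsics and any distortion apply to the point x, -y, -z); pixel columns grow to the right and rows downward; lengths in mm; the calibration is good to about 2 mm. A picture is of the moment at which its call begins.
- ticket.finish_job(): hands the job in; it is judged then, once.
Trained networks look in the newest picture that a camera, given by its name, has taken for a name from the list of things; names that differ only in an ending like _2 or _b are one class to them, and where a whole thing is asked for, a point or a joint stands for the part that bears it (a point fixed in the world has none). Each returns a list of dicts, best first, with "score" (0 to 1); they miss things now and then, are a little off and sometimes report something else, mostly with a low value. They report only what shows in the picture. A call takes as long as a camera call. They do not tell look-alikes from the thing itself.
- models.regions_of(camera, query): "region" (384x512 bool, what is visible of it) and "bbox" ([left, top, right, bottom] in pixels, round what is visible of it).
The state is a dict: "time_s": time; "joint_positions": joint angles; "qd": joint speeds; "joint_efforts": joint torques, N m; "tcp_pos": TCP position; "eef_rot": TCP orientation; "contact_force": force on the tool from outside, world axes, zero at the start; "wrist_torque": the same for the moment, N m; "gripper_width": opening from 0.0 (shut) to 1.0 (fully open); "grasp_force": force on a finger pad.
Only numpy, scipy, OpenCV 4.12 (cv2) and the standard library are available. Lean on these libraries where they do the work, as an engineer would, in place of code of your own. Each camera call takes 0.05 s, during which the arm holds its last target. There are 200 camera calls.

TASK

The short relay rack lies on its back on the bench: take spare filler modules from the plastic rack one at a time and stand each fully down in the gap, beside the one already fitted against the relay, until the spring clamp can reach the stack (its travel is short, so one or two more are needed). Then slide the clamp firmly against the stack so that everything is squeezed tight against the relay, and finish while still holding it pushed there, because it springs open when released. Leave unused fillers standing in the plastic rack and do not disturb the other things on the bench.

Things in the scene. Friction and masses are not known exactly. Their poses are not given: they have to be found in the camera images.
- frame: aluminium relay rack on its back, fixed, 115 (x) x 230 (y) mm; origin at the centre of its underside, floor 8 mm above it. Two guide rails along y, 14 mm high above the floor, leave a channel 75 mm wide in x, centred, for the 70 mm fillers, whose x goes along the frame's x. Relay at the -y end, clamp at the +y end, gap between
- relay: black relay, fixed in the frame, 74 (x) x 70 (y) x 70 mm high (screen, keys to 74), axes parallel to the frame's; origin at the centre of its underside, on the frame's floor. Its side 35 mm towards +y of the origin faces the gap; its place along the frame varies, so the gap varies
- clamp: grey sprung block at the frame's +y end, axes as the frame's; origin at the middle of the lower edge of its pressing face, on the frame's floor; from there 40 mm towards +y, 70 wide (x), 60 high. Slides along the frame's -y (closing) at most 34 mm, against 3 N (open) to 5 N (stop). A gap still over 34 mm wide is not closed: it meets its stop without touching the stack
- clamp_tab (a point): top centre of the clamp's upright steel tab, for pinching or pushing: 30 (frame x) x 10 (frame y) mm, reaching 50 mm down from here to the clamp's block; 25 mm towards +y of the clamp's pressing face. Moves with the clamp
- fitted: the filler already standing loose in the frame against the relay (1 mm off it); same shape and size as the spare fillers, same axes as the frame. Origin at the centre of its underside
- rack: grey plastic rack, fixed, 87 (x) x 177 (y) mm, 26 mm high, floor 6 mm above the origin, which is the centre of its underside. Four pockets in a row along its y at -66, -22, 22 and 66 mm, each 75 (x) x 29 (y) mm and 20 mm deep: three hold spare fillers, one the plug, in any order
- filler1: spare filler module, interchangeable with the other fillers: aluminium block 70 (its x) x 24 (its y, the thickness) x 70 mm high, with an upright black pull tab centred on top, 30 (x) x 8 (y) x 45 mm high, so 115 mm high in all; about 90 g. Stands in one of the rack's pockets. Origin at the centre of its underside, z up
- filler2: spare filler module, interchangeable with the other fillers: aluminium block 70 (its x) x 24 (its y, the thickness) x 70 mm high, with an upright black pull tab centred on top, 30 (x) x 8 (y) x 45 mm high, so 115 mm high in all; about 90 g. Stands in one of the rack's pockets. Origin at the centre of its underside, z up
- filler3: spare filler module, interchangeable with the other fillers: aluminium block 70 (its x) x 24 (its y, the thickness) x 70 mm high, with an upright black pull tab centred on top, 30 (x) x 8 (y) x 45 mm high, so 115 mm high in all; about 90 g. Stands in one of the rack's pockets. Origin at the centre of its underside, z up
- plug: low black terminal plug without a tab, 60 x 22 x 35 mm high, in one of the rack's pockets; not needed. Origin at the centre of its underside
- screwdriver: screwdriver lying on the bench between robot and frame, 190 mm long along its x; leave alone
- meter: multimeter lying on the bench beyond the frame, 85 x 165 x 36 mm, origin at the centre of its underside; leave alone
- mug: white mug standing beyond the frame, 80 mm wide, 95 mm high, origin at the centre of its underside; leave alone
- tape: roll of black tape lying on the bench, 90 mm wide, 20 mm high, origin at the centre of its underside; leave alone
- torch: dark steel torch lying on the bench, 28 mm thick, about 110 mm long along its x; leave alone
There are look-alikes about, which are no part of the job. What is shaped like the rack but blue or pink is not meant.

How it is judged (in metres and radians):
On the way:
1. a filler from the rack stands fully down in the gap (((x of filler1 in the frame of frame between -0.006 and 0.006 m and y of filler1 in the frame of frame between -0.045 and 0.065 m and z of filler1 in the frame of frame between 0.004 and 0.012 m and angle between filler1's own z axis and vertical below 0.1 rad and angle between the x axis of filler1 and the x axis of frame, either way round below 0.1 rad) or (x of filler2 in the frame of frame between -0.006 and 0.006 m and y of filler2 in the frame of frame between -0.045 and 0.065 m and z of filler2 in the frame of frame between 0.004 and 0.012 m and angle between filler2's own z axis and vertical below 0.1 rad and angle between the x axis of filler2 and the x axis of frame, either way round below 0.1 rad) or (x of filler3 in the frame of frame between -0.006 and 0.006 m and y of filler3 in the frame of frame between -0.045 and 0.065 m and z of filler3 in the frame of frame between 0.004 and 0.012 m and angle between filler3's own z axis and vertical below 0.1 rad and angle between the x axis of filler3 and the x axis of frame, either way round below 0.1 rad))), for 0.2 s.
At the end, for the whole second after the job is handed in: The held clamp (over 1 N) presses an added filler with over 2 N and the fitted one presses the relay with over 1.5 N; fillers in the gap are down (4 mm), upright and square (0.1 rad), central (6 mm); unused fillers and plug stand in the rack; all at rest (x of fitted in the frame of frame between -0.006 and 0.006 m and y of fitted in the frame of frame between -0.045 and 0.065 m and z of fitted in the frame of frame between 0.004 and 0.012 m and angle between fitted's own z axis and vertical below 0.1 rad and angle between the x axis of fitted and the x axis of frame, either way round below 0.1 rad and ((x of filler1 in the frame of frame between -0.006 and 0.006 m and y of filler1 in the frame of frame between -0.045 and 0.065 m and z of filler1 in the frame of frame between 0.004 and 0.012 m and angle between filler1's own z axis and vertical below 0.1 rad and angle between the x axis of filler1 and the x axis of frame, either way round below 0.1 rad) or (x of filler1 in the frame of rack between -0.01 and 0.01 m and y of filler1 in the frame of rack between -0.08 and 0.08 m and z of filler1 in the frame of rack between 0.002 and 0.012 m and angle between filler1's own z axis and vertical below 0.2 rad)) and ((x of filler2 in the frame of frame between -0.006 and 0.006 m and y of filler2 in the frame of frame between -0.045 and 0.065 m and z of filler2 in the frame of frame between 0.004 and 0.012 m and angle between filler2's own z axis and vertical below 0.1 rad and angle between the x axis of filler2 and the x axis of frame, either way round below 0.1 rad) or (x of filler2 in the frame of rack between -0.01 and 0.01 m and y of filler2 in the frame of rack between -0.08 and 0.08 m and z of filler2 in the frame of rack between 0.002 and 0.012 m and angle between filler2's own z axis and vertical below 0.2 rad)) and ((x of filler3 in the frame of frame between -0.006 and 0.006 m and y of filler3 in the frame of frame between -0.045 and 0.065 m and z of filler3 in the frame of frame between 0.004 and 0.012 m and angle between filler3's own z axis and vertical below 0.1 rad and angle between the x axis of filler3 and the x axis of frame, either way round below 0.1 rad) or (x of filler3 in the frame of rack between -0.01 and 0.01 m and y of filler3 in the frame of rack between -0.08 and 0.08 m and z of filler3 in the frame of rack between 0.002 and 0.012 m and angle between filler3's own z axis and vertical below 0.2 rad)) and (contact force between clamp and filler1 above 2 N or contact force between clamp and filler2 above 2 N or contact force between clamp and filler3 above 2 N) and contact force between relay and fitted above 1.5 N and contact force between any of the fingers, the arm and clamp above 1 N and linear speed of each of filler1, filler2, filler3, fitted, clamp below 0.02 m/s and x of plug in the frame of rack between -0.01 and 0.01 m and y of plug in the frame of rack between -0.08 and 0.08 m and z of plug in the frame of rack between 0.002 and 0.012 m and angle between plug's own z axis and vertical below 0.2 rad); the arm keeps its last pose, push and grip.
It fails at once if another thing on the bench is pushed more than 3 cm (distance of any of screwdriver, meter, mug, tape, torch from where it was at the start of the episode above 0.03 m).
It also fails if it takes over 72 s, if anything falls off the work surface, if the arm or the gripper's body presses on something with over 40 N, if the wrist force passes 120 N, or if a joint passes its speed limit or range.

## Working session

There is one attempt and no reset: what is moved stays moved. The work goes in short steps, Python scripts to look and compute and a shell command to move; the robot and the scene stay as the last step left them, time stands still between calls to the robot, and variables do not carry over. Pictures are saved under pics/ and viewed, at most 10 in all, crops included, and the job is handed in when it is done.

```bash
mkdir -p pics
cat > h.py <<'E'
import numpy as np, cv2
from rig import r, viewer, ticket, models
def snap(n):
    s=viewer.snapshot(n); return s
def cloud(s):
    z=s["z_map"].astype(float); K=s["mtx"]; v,u=np.mgrid[:384,:512]
    xd=(u-K[0,2])/K[0,0]; yd=(v-K[1,2])/K[1,1]; x,y=xd.copy(),yd.copy()
    for _ in range(15):
        f=1+s["k1"]*(x*x+y*y); x,y=xd/f,yd/f
    P=np.stack([x*z,-y*z,-z,np.ones_like(z)],-1)
    W=(P@np.linalg.inv(s["world_to_cam"]).T)[...,:3]; W[z==0]=np.nan
    return W
E
python3 - <<'E'
from h import *
ims=[]
for c in ("scene","top"):
    s=snap(c); cv2.imwrite(f"pics/{c}0.png",s["img"]); W=cloud(s); np.save(c+"W.npy",W)
    for q in ("frame","relay","clamp","clamp_tab","fitted","rack","filler1","plug"):
        for d in models.regions_of(c,q):
            p=W[d["region"]]; p=p[~np.isnan(p[:,0])]
            if len(p): print(c,q,round(d["score"],2),np.round(d["bbox"]).astype(int).tolist(),len(p),np.median(p,0).round(),np.percentile(p,98,axis=0).round())
print(r.read_state())
E
```

```text
scene frame 0.8 [195, 142, 244, 182] 946 [546. -64.  26.] [585. -39. 112.]
scene frame 0.28 [292, 184, 316, 208] 349 [361. 193.  15.] [405. 236.  23.]
scene relay 0.66 [198, 129, 223, 154] 173 [ 563. -228.   77.] [ 569. -195.   83.]
scene clamp 0.73 [220, 145, 238, 166] 190 [527. -68.  71.] [558. -56. 118.]
scene clamp_tab 0.7 [216, 144, 237, 169] 209 [530. -68.  69.] [559. -52. 118.]
scene fitted 0.76 [203, 125, 224, 158] 379 [ 531. -174.   61.] [ 563. -168.  121.]
scene rack 0.83 [246, 196, 287, 237] 397 [559. 283.  21.] [584. 299.  29.]
scene rack 0.55 [321, 202, 366, 250] 1475 [344. 388.  19.] [406. 473.  29.]
scene filler1 0.95 [264, 203, 281, 228] 466 [543. 278.  67.] [574. 288. 119.]
scene filler1 0.87 [252, 180, 276, 212] 438 [530. 192.  69.] [559. 203. 120.]
scene filler1 0.8 [248, 177, 266, 207] 222 [529. 145.  75.] [551. 154. 120.]
top frame 0.56 [312, 186, 373, 220] 1206 [ 520. -124.   16.] [583. -45. 109.]
top relay 0.86 [358, 190, 374, 214] 383 [ 526. -233.   81.] [ 564. -200.   89.]
top relay 0.37 [227, 190, 233, 207] 126 [533. 266.  78.] [569. 283. 126.]
top clamp 0.6
[... 749 characters left out ...]
_s': 0.9, 'joint_positions': array([ 5.14849350e+01,  1.79268373e+01,  8.58123855e+01, -2.15588896e-04,
        7.62625194e+01, -1.28006763e+01]), 'qd': array([-0.08612993,  0.01718057, -0.03602859,  0.05515108, -0.06732119,
        0.05057253]), 'joint_efforts': array([-1.07219657e-03, -4.02103293e+01, -2.52409047e+01,  6.94331503e-02,
        3.20053857e-02, -1.57090528e-05]), 'tcp_pos': array([227.80484255, 472.99530374, 263.72595377]), 'eef_rot': array([-1.79998255e+02, -1.81781237e-04,  1.54285662e+02]), 'contact_force': array([-0.51170959,  0.29018966, -0.03544752]), 'wrist_torque': array([-0.02407366,  0.02839625,  0.02220591]), 'grasp_force': 0.0, 'gripper_width': 1.0003322106597798}
```

View pics/scene0.png

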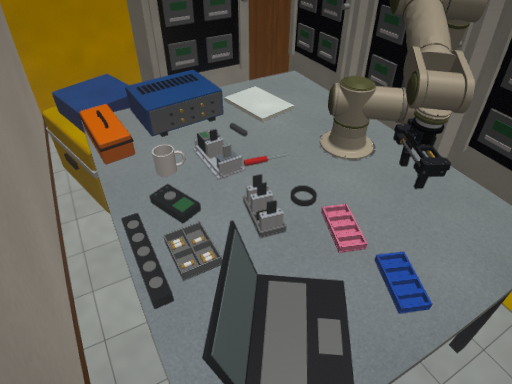

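View pics/top0.png

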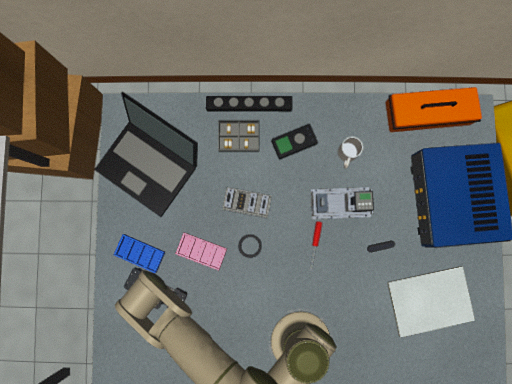

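The pictures show the rack (top ≈ 248,202; scene ≈ 264,208) with its three fillers and plug, and the frame (top ≈ 342,203) with the relay on the right (-y) and the clamp on the left. The blue and pink racks are decoys. Next I fit the poses.

```bash
cat > fit.py <<'E'
from h import *
from scipy.optimize import least_squares
def sdf(p,b):  # box: cx,cy,z0,z1,sx,sy
    c=np.array([b[0],b[1],(b[2]+b[3])/2]); h=np.array([b[4],b[5],b[3]-b[2]])/2
    q=np.abs(p-c)-h
    return np.linalg.norm(np.maximum(q,0),axis=1)+np.minimum(q.max(1),0)
def union(p,B): return np.min([sdf(p,b) for b in B],axis=0)
def loc(P,x,y,a):
    c,s=np.cos(a),np.sin(a); d=P[:,:2]-[x,y]
    return np.c_[c*d[:,0]+s*d[:,1],-s*d[:,0]+c*d[:,1],P[:,2]]
def filler(y,z): return [(0,y,z,z+70,70,24),(0,y,z+70,z+115,30,8)]
def rackB(s):
    B=[(0,0,0,6,87,177),(-40.5,0,0,26,6,177),(40.5,0,0,26,6,177)]
    e=[-88.5,-80.5,-51.5,-36.5,-7.5,7.5,36.5,51.5,80.5,88.5]
    for i in range(0,10,2): B.append((0,(e[i]+e[i+1])/2,0,26,87,e[i+1]-e[i]))
    for k,y in enumerate((-66,-22,22,66)): B+= [(0,y,6,41,60,22)] if k==2 else filler(y,6)
    return B
def frameB(rel,cl,fit,*add):
    B=[(0,0,0,8,115,230),(-47.5,0,0,22,20,230),(47.5,0,0,22,20,230),(0,rel,8,78,74,70),(0,cl+20,8,68,70,40),(0,cl+25,68,118,30,10)]
    for y in (fit,)+add: B+=filler(y,8)
    return B
def crop(W,x0,x1,y0,y1,zmin=10):
    P=W.reshape(-1,3); P=P[~np.isnan(P[:,0])]
    return P[(P[:,0]>x0)&(P[:,0]<x1)&(P[:,1]>y0)&(P[:,1]<y1)&(P[:,2]>zmin)&(P[:,2]<135)]
def fit(P,mk,p0):
    f=lambda p:union(loc(P-[0,0,p[3]],p[0],p[1],p[2]/57.3),mk(p[4:]))
    o=least_squares(f,p0,loss="soft_l1",f_scale=2,diff_step=1e-4,x_scale=[1,1,1,1]+[1]*(len(p0)-4))
    return o.x,np.median(np.abs(f(o.x)))
E
python3 - <<'E'
from fit import *
Ws={c:np.load(c+"W.npy") for c in("scene","top")}
for n in("scene","top"):
    W=Ws[n]
    P=crop(W,460,605,95,310); print(n,len(P),"rack",*[np.round(v,2) for v in fit(P,lambda q:rackB(0),[530,207,-8,2])])
    P=crop(W,440,605,-275,-10); print(n,len(P),"frame",*[np.round(v,2) for v in fit(P,lambda q:frameB(*q),[522,-150,-3,2,-80,60,-30])])
E
```

```text
scene 1505 rack [ 5.2679e+02  2.0597e+02 -1.0380e+01  2.1000e-01] 0.98
scene 1287 frame [ 5.2576e+02 -1.5711e+02  3.0500e+00 -7.0000e-02 -7.7140e+01  7.2590e+01
 -2.6880e+01] 1.74
top 996 rack [528.24 204.62 -10.24   2.69] 1.5
top 1504 frame [ 524.8  -149.36    2.68    3.75  -84.     58.21  -34.62] 2.25
```

```bash
cat > go.py <<'E'
import sys; from h import *
from scipy.spatial.transform import Rotation as R
t=np.array(list(map(float,sys.argv[1:5]))); s=r.read_state(); e=s["eef_rot"]
M=R.from_euler("xyz",e,degrees=True).as_matrix(); M2=R.from_euler("xyz",[180,0,t[3]],degrees=True).as_matrix()
d=t[:3]-s["tcp_pos"]
print("tool shares now",(M.T@d/30).round(2),"after turn",(M2.T@d/30).round(2),"turn",round(-((t[3]-e[2]+180)%360-180)/4.5837,2),"t",s["time_s"],s["tcp_pos"].round(1),e.round(1),s["contact_force"].round(1),s["gripper_width"],s["grasp_force"])
E
python3 -m creep '0 0 0 0 1;0 0 0 0 1;0 0 0 0 1;0 0 0 0 1;0 0 0 0 1;0 0 0 0 1;0 0 0 0 1;0 0 0 0 1;0 0 0 0 1;0 0 0 0 1;0 0 0 0 1;0 0 0 0 1;0 0 0 0 1;0 0 0 0 1;0 0 0 0 1;0 0 0 0 1;0 0 0 0 0.27' 20
python3 -m creep '0 -0.766 0.952 0 0;0 -0.766 0.952 0 0;0 -0.766 0.952 0 0;0 -0.766 0.952 0 0;0 -0.766 0.952 0 0;0 -0.766 0.952 0 0;0 -0.766 0.952 0 0;0 -0.766 0.952 0 0;0 -0.766 0.952 0 0;0 -0.766 0.952 0 0;0 -0.766 0.952 0 0;0 -0.766 0.952 0 0;0 0 0 0 0;0 0 0 0 0'
python3 go.py 515.7 140.4 150 79.7
```

```text
time_s: 2.6
tcp_pos: [227.8, 473.0, 263.7]
eef_rot: [-180.0, -0.0, 79.6]
contact_force: [0.1, 0.2, 0.9]
gripper_width: 1.002
grasp_force: 0.0
time_s: 4.0
tcp_pos: [515.7, 140.2, 263.5]
eef_rot: [-180.0, -0.0, 79.7]
contact_force: [-0.4, 1.1, -0.5]
gripper_width: 0.998
grasp_force: 0.0
tool shares now [0.   0.   3.78] after turn [ 0.   -0.    3.78] turn -0.0 t 4.0 [515.7 140.2 263.5] [-180.    -0.    79.7] [-0.4  1.1 -0.5] 0.998010606218328 0.0
```

```bash
python3 -m creep '0 0 0 1 0;0 0 0 1 0;0 0 0 1 0;0 0 0 0.7 0;0 0 0 0 0'
python3 - <<'E'
from h import *
s=snap("scene"); cv2.imwrite("pics/s1.png",cv2.resize(s["img"][100:260,170:330],None,fx=3.7,fy=3.7,interpolation=cv2.INTER_CUBIC))
E
```

```text
time_s: 4.5
tcp_pos: [513.9, 141.4, 150.6]
eef_rot: [-179.7, 0.1, 79.8]
contact_force: [0.3, -1.3, 0.5]
gripper_width: 1.001
grasp_force: 0.0
```

View pics/s1.png

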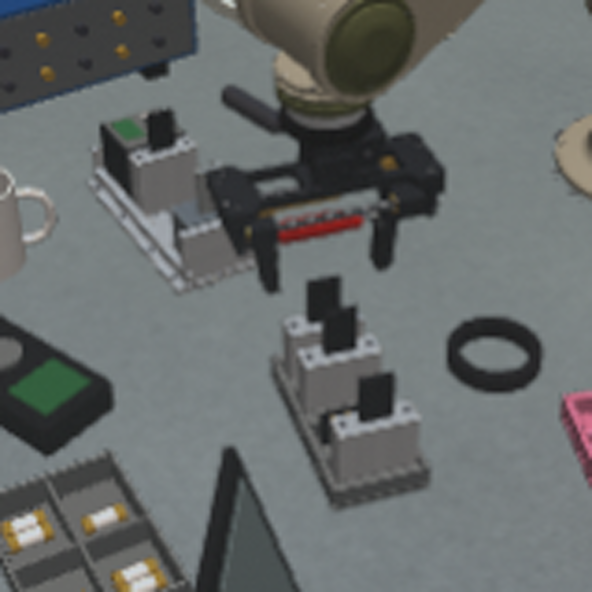

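The open fingers (≈268,270 and 383,250 in the crop) straddle the farthest filler's tab (323,300), so I descend and grip.

```bash
python3 -m creep '0 0 0 0.7 0;0 0 0 0.7 0;0 0 0 0 0;255 0 0 0 0;255 0 0 0 0;255 0 0 0 0;255 0 0 0 0;255 0 0 0 0;255 0 0 0 0;255 0 0 0 0;255 0 0 0 0' 25; python3 go.py 0 0 0 90
```

```text
time_s: 5.65
tcp_pos: [515.7, 140.4, 110.7]
eef_rot: [-180.0, 0.0, 79.7]
contact_force: [-0.7, -0.6, -0.4]
gripper_width: 0.332
grasp_force: 25.0
tool shares now [ -7.68 -16.08   3.69] after turn [ -4.68 -17.19   3.69] turn -2.25 t 5.65 [515.7 140.4 110.7] [-180.     0.    79.7] [-0.7 -0.6 -0.4] 0.33195428162676216 25.00001904554665
```

```bash
python3 -m creep '255 0 0 -0.5 0;255 0 0 -1 0;255 0 0 -1 0;255 0 0 -1 0;255 0 0 -0.9 0;255 0 0 0 0'
python3 - <<'E'
from fit import *
D={c:crop(np.load(c+"W.npy"),440,605,-275,-15,12) for c in("scene","top")}
def f(p): # x,y,a, rel, cl, offsets s(3), t(3)
    o=[]
    for c,k in(("scene",5),("top",8)):
        o.append(union(loc(D[c]-p[k:k+3],p[0],p[1],p[2]/57.3),frameB(p[3],p[4],p[3]+48)))
    return np.r_[o[0],o[1],p[5:]/2*3]
for cl0 in(55,62,70):
  for y0 in (-156,-149):
    o=least_squares(f,[525,y0,3,-82,cl0]+[0]*6,loss="soft_l1",f_scale=2,diff_step=1e-4)
    p=o.x; print(round(o.cost),p.round(2),"gap",p[4]-p[3]-60)
E
```

```text
time_s: 6.25
tcp_pos: [516.8, 140.6, 246.0]
eef_rot: [179.7, -0.1, 79.7]
contact_force: [0.7, 0.2, -1.2]
gripper_width: 0.335
grasp_force: 25.0
10036 [ 5.2574e+02 -1.5838e+02  2.7400e+00 -7.4080e+01  7.1600e+01  3.1000e-01
  1.3300e+00 -1.5000e-01 -5.9000e-01 -1.4000e+00  3.7900e+00] gap 85.68506668879272
10075 [ 5.2517e+02 -1.4890e+02  2.7700e+00 -8.3520e+01  6.2190e+01  3.5000e-01
  1.2300e+00 -1.9000e-01 -4.6000e-01 -1.3600e+00  3.7900e+00] gap 85.71104523799741
10036 [ 5.2574e+02 -1.5839e+02  2.7400e+00 -7.4080e+01  7.1600e+01  3.1000e-01
  1.3400e+00 -1.5000e-01 -5.9000e-01 -1.4000e+00  3.7900e+00] gap 85.68505831168844
10075 [ 5.2512e+02 -1.4885e+02  2.7700e+00 -8.3510e+01  6.2200e+01  4.0000e-01
  1.1700e+00 -1.9000e-01 -4.1000e-01 -1.4200e+00  3.7900e+00] gap 85.71109273251562
10036 [ 5.2574e+02 -1.5838e+02  2.7400e+00 -7.4080e+01  7.1600e+01  3.1000e-01
  1.3300e+00 -1.5000e-01 -5.9000e-01 -1.4000e+00  3.7900e+00] gap 85.68506717236664
10075 [ 5.2510e+02 -1.4881e+02  2.7700e+00 -8.3590e+01  6.2150e+01  4.2000e-01
  1.2000e+00 -1.9000e-01 -4.0000e-01 -1.4500e+00  3.7900e+00] gap 85.73482947185258
```

```bash
python3 -m creep '255 0 0 0 -0.95;255 0 0 0 -0.95;255 0 0 0 -0.95;255 -0.4 0 0 0;255 -0.8 0 0 0;255 -0.85 -0.03 0 0;255 -0.85 -0.03 0 0;255 -0.85 -0.03 0 0;255 -0.85 -0.03 0 0;255 -0.85 -0.03 0 0;255 -0.85 -0.02 0 0;255 -0.85 0 0 0;255 -0.85 0 0 0;255 -0.85 0 0 0;255 -0.8 0 0 0;255 -0.2 0 0 0;255 0 0 0 0;255 0 0 0 0'
python3 go.py 525.5 -155.4 246 92.75
python3 - <<'E'
from h import *
from fit import *
t=r.read_state()["tcp_pos"]
for c in("scene","top"):
    s=snap(c); W=cloud(s); np.save(c+"W1.npy",W)
    P=W.reshape(-1,3); P=P[~np.isnan(P[:,0])]; P=P[(abs(P[:,0]-t[0])<50)&(abs(P[:,1]-t[1])<25)&(P[:,2]>125)&(P[:,2]<212)]
    f=lambda p:sdf(loc(P-[0,0,p[2]],p[0],p[1],2.75/57.3),(0,0,t[2]-105,t[2]-35,70,24))
    if len(P)>30:
        o=least_squares(f,[*t[:2],0],loss="soft_l1",f_scale=2,diff_step=1e-4); print(c,len(P),(o.x[:2]-t[:2]).round(2),o.x[2],np.median(abs(f(o.x))))
    if c=="scene": cv2.imwrite("pics/s2.png",cv2.resize(s["img"][100:220,150:300],None,fx=4,fy=4,interpolation=cv2.INTER_CUBIC))
E
```

```text
time_s: 8.05
tcp_pos: [524.7, -154.4, 242.4]
eef_rot: [-180.0, -0.0, 92.7]
contact_force: [-0.1, -0.6, -0.6]
gripper_width: 0.336
grasp_force: 25.0
tool shares now [-0.04  0.02 -0.12] after turn [-0.04  0.02 -0.12] turn -0.0 t 8.05 [ 524.7 -154.4  242.4] [-180.    -0.    92.7] [-0.1 -0.6 -0.6] 0.33606287491039516 25.00002088956535
scene 382 [-0.84  0.96] 0.6497875248793081 1.2609368804537224
```

View pics/s2.png

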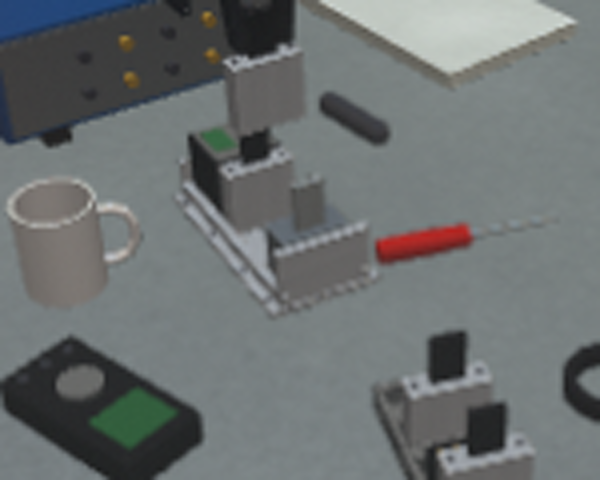

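```bash
python3 -m creep '255 -0.035 0.043 0.4 0;255 0 0 0.9 0;255 0 0 0.9 0;255 0 0 0.9 0;255 0 0 0.5 0;255 0 0 0 0;255 0 0 0.15 0;255 0 0 0.15 0;255 0 0 0 0'; python3 go.py 526 -155.4 113 92.75
```

```text
time_s: 9.05
tcp_pos: [526.3, -155.8, 125.7]
eef_rot: [180.0, 0.0, 92.8]
contact_force: [-0.3, 0.4, -0.3]
gripper_width: 0.337
grasp_force: 25.0
tool shares now [ 0.02 -0.01  0.42] after turn [ 0.02 -0.01  0.42] turn 0.01 t 9.05 [ 526.3 -155.8  125.7] [180.    0.   92.8] [-0.3  0.4 -0.3] 0.33739490592353394 24.99997129663825
```

```bash
python3 -m creep '255 0 0 0.12 0;255 0 0 0.12 0;255 0 0 0.1 0;255 0 0 0.06 0;255 0 0 0 0;255 0 0 0 0'; python3 go.py 526 -155.4 113 92.75
```

```text
time_s: 9.65
tcp_pos: [526.3, -156.0, 113.8]
eef_rot: [180.0, 0.0, 92.8]
contact_force: [0.1, -0.3, -0.6]
gripper_width: 0.336
grasp_force: 25.0
tool shares now [ 0.02 -0.01  0.03] after turn [ 0.02 -0.01  0.03] turn 0.0 t 9.65 [ 526.3 -156.   113.8] [180.    0.   92.8] [ 0.1 -0.3 -0.6] 0.33640035193769324 24.99987701419741
```

```bash
python3 -m creep '255 0 0 0.03 0;255 0 0 0.02 0;255 0 0 0 0;255 0 0 0 0'; python3 -m creep '255 0 0 0.02 0;255 0 0 0.02 0;255 0 0 0 0;255 0 0 0 0'
```

```text
time_s: 10.05
tcp_pos: [526.4, -156.0, 112.7]
eef_rot: [180.0, 0.0, 92.8]
contact_force: [-1.6, -0.4, 4.1]
gripper_width: 0.336
grasp_force: 25.0
time_s: 10.45
tcp_pos: [526.5, -156.2, 112.6]
eef_rot: [179.9, 0.1, 92.8]
contact_force: [-6.1, 1.0, 15.6]
gripper_width: 0.332
grasp_force: 25.0
```

```bash
python3 -m creep '255 0 0 -0.04 0;0 0 0 0 0;0 0 0 0 0;0 0 0 0 0;0 0 0 0 0;0 0 0 -0.3 0;0 0 0 -1 0;0 0 0 -0.9 0;0 1 0 0 0;0 1 0 0 0;0 1 0 0 0.95;0 1 0 0 0.95;0 1 0 0 0.94;0 0 0 0 0'; python3 go.py 523.6 183.7 151 79.7
python3 - <<'E'
from fit import *
s=snap("scene"); W=cloud(s); cv2.imwrite("pics/s3.png",cv2.resize(s["img"][100:220,150:300],None,fx=4,fy=4,interpolation=cv2.INTER_CUBIC))
P=crop(W,440,605,-275,-15,12)-[-.84,.96,0]
for y0 in(-156,-149): print(fit(P,lambda q:frameB(q[0],q[1],q[0]+48,q[2]),[526,y0,3,0,-80,65,0]))
E
```

```text
time_s: 11.85
tcp_pos: [525.9, -3.5, 178.9]
eef_rot: [180.0, -0.0, 79.9]
contact_force: [0.6, -0.9, 0.2]
gripper_width: 1.003
grasp_force: 0.0
tool shares now [ 6.13 -1.18  0.93] after turn [ 6.13 -1.19  0.93] turn 0.03 t 11.85 [525.9  -3.5 178.9] [180.   -0.   79.9] [ 0.6 -0.9  0.2] 1.003010735156629 0.0
(array([ 5.26673144e+02, -1.57692931e+02,  2.66243500e+00, -1.76685100e-01,
       -7.61780970e+01,  7.21751586e+01,  1.88964618e+00]), np.float64(1.669137497563682))
(array([ 5.26617543e+02, -1.57697186e+02,  2.66921405e+00, -1.88026952e-01,
       -7.55615584e+01,  7.21785615e+01,  1.93310965e+00]), np.float64(1.6605862110822613))
```

View pics/s3.png

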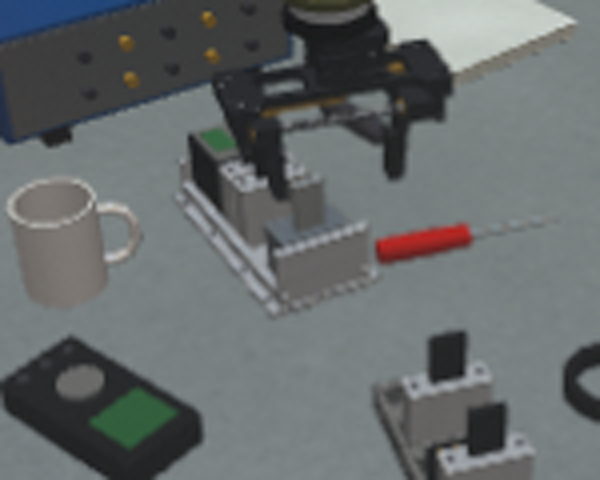

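Run:
```python
from fit import *
for n,off in(("sceneW",(-.84,.96,0)),("topW",(-.6,-1.4,3.8))):
    P=crop(np.load(n+".npy"),440,605,-275,-15,12)-off
    L=loc(P,526.6,-157.7,2.7/57.3)
    for z0,z1,w in((90,130,20),(60,75,40)):
        m=(L[:,2]>z0)&(L[:,2]<z1)&(abs(L[:,0])<w)&(L[:,1]>20)
        print(n,z0,m.sum(),np.histogram(L[m,1],np.arange(40,124,4)))
```

```text
sceneW 90 60 (array([ 0,  0,  0,  0,  0,  0,  0,  0,  0,  0,  7, 13, 37,  3,  0,  0,  0,
        0,  0,  0]), array([ 40,  44,  48,  52,  56,  60,  64,  68,  72,  76,  80,  84,  88,
        92,  96, 100, 104, 108, 112, 116, 120]))
sceneW 60 164 (array([ 0,  0,  0,  0,  0,  5,  3,  9,  4,  8,  7, 12, 16, 15, 14, 10, 14,
       19, 24,  4]), array([ 40,  44,  48,  52,  56,  60,  64,  68,  72,  76,  80,  84,  88,
        92,  96, 100, 104, 108, 112, 116, 120]))
topW 90 33 (array([ 0,  0,  0,  0,  0,  0,  0,  0,  0,  5, 10, 10,  8,  0,  0,  0,  0,
        0,  0,  0]), array([ 40,  44,  48,  52,  56,  60,  64,  68,  72,  76,  80,  84,  88,
        92,  96, 100, 104, 108, 112, 116, 120]))
topW 60 211 (array([ 0,  0,  0,  0,  4, 18, 20, 17,  9, 10, 11,  9, 18, 18, 17,  4, 22,
       23, 11,  0]), array([ 40,  44,  48,  52,  56,  60,  64,  68,  72,  76,  80,  84,  88,
        92,  96, 100, 104, 108, 112, 116, 120]))
```

```bash
python3 -m creep '0 0.5 -0.1 0 0;0 0.9 -0.18 0 0;0 0.9 -0.18 0 0;0 0.9 -0.18 0 0;0 0.9 -0.18 0 0;0 0.9 -0.18 0 0;0 0.9 -0.18 0 0;0 0.23 0 0 0.03;0 0 0 0 0;0 0 0 0.5 0;0 0 0 0.8 0;0 0 0 0.8 0;0 0 0 0.17 0;0 0 0 0 0'; python3 go.py 523.6 183.7 111 79.7
```

```text
time_s: 13.3
tcp_pos: [523.8, 180.1, 110.0]
eef_rot: [-179.9, 0.0, 79.6]
contact_force: [0.1, 0.2, 0.4]
gripper_width: 1.005
grasp_force: 0.0
tool shares now [ 0.12 -0.03 -0.03] after turn [ 0.12 -0.03 -0.03] turn -0.03 t 13.3 [523.8 180.1 110. ] [-179.9    0.    79.6] [0.1 0.2 0.4] 1.0051855608046425 0.0
```

```bash
python3 -m creep '0 0.12 -0.03 -0.03 0;0 0 0 0 0;255 0 0 0 0;255 0 0 0 0;255 0 0 0 0;255 0 0 0 0;255 0 0 0 0;255 0 0 0 0;255 0 0 0 0;255 0 0 0 0' 25; python3 go.py 523.6 183.7 111 79.7;  python3 -m creep '255 0 0 -0.5 0;255 0 0 -1 0;255 0 0 -1 0;255 0 0 -1 0;255 0 0 -0.9 0;255 0 0 0 -0.95;255 0 0 0 -0.95;255 0 0 0 -0.95;255 0 0 0 0'; python3 go.py 524.9 -126.7 246 92.75
```

```text
time_s: 14.3
tcp_pos: [523.5, 184.8, 111.0]
eef_rot: [180.0, 0.0, 79.6]
contact_force: [0.4, 0.1, -1.0]
gripper_width: 0.335
grasp_force: 25.0
tool shares now [-0.03  0.01  0.  ] after turn [-0.03  0.01  0.  ] turn -0.02 t 14.3 [523.5 184.8 111. ] [180.    0.   79.6] [ 0.4  0.1 -1. ] 0.33486711140121633 24.999368358403444
time_s: 15.2
tcp_pos: [523.4, 184.8, 242.8]
eef_rot: [-180.0, 0.0, 92.7]
contact_force: [0.4, 0.5, -1.4]
gripper_width: 0.338
grasp_force: 25.0
tool shares now [-10.37  -0.44  -0.11] after turn [-10.37  -0.45  -0.11] turn -0.01 t 15.2 [523.4 184.8 242.8] [-180.     0.    92.7] [ 0.4  0.5 -1.4] 0.3381028962669063 24.99868953600526
```

```bash
python3 -m creep '255 -0.4 0 0 0;255 -0.8 -0.04 0 0;255 -0.85 -0.04 0 0;255 -0.85 -0.04 0 0;255 -0.85 -0.04 0 0;255 -0.85 -0.04 0 0;255 -0.85 -0.04 0 0;255 -0.85 -0.04 0 0;255 -0.85 -0.04 0 0;255 -0.85 -0.04 0 0;255 -0.85 -0.04 0 0;255 -0.85 -0.04 0 0;255 -0.67 0 0 0;255 0 0 0 0;255 0 0 0 0;255 0 0 0 0'; python3 go.py 524.9 -126.7 130 92.75
python3 - <<'E'
from fit import *
s=r.read_state(); t=s["tcp_pos"]; W=cloud(snap("scene"))
P=W.reshape(-1,3); P=P[~np.isnan(P[:,0])]; P=P[(abs(P[:,0]-t[0])<50)&(abs(P[:,1]-t[1])<25)&(P[:,2]>125)&(P[:,2]<212)]
f=lambda p:sdf(loc(P-[0,0,p[2]],p[0],p[1],2.75/57.3),(0,0,t[2]-105,t[2]-35,70,24))
o=least_squares(f,[*t[:2],0],loss="soft_l1",f_scale=2,diff_step=1e-4); print((o.x[:2]-t[:2]).round(2))
E
```

```text
time_s: 16.8
tcp_pos: [524.7, -126.0, 243.0]
eef_rot: [-180.0, -0.0, 92.7]
contact_force: [-0.2, 0.2, -1.7]
gripper_width: 0.338
grasp_force: 25.0
tool shares now [-0.02  0.01  3.77] after turn [-0.02  0.01  3.77] turn -0.01 t 16.8 [ 524.7 -126.   243. ] [-180.    -0.    92.7] [-0.2  0.2 -1.7] 0.337763034600771 24.999566115438938
[0.02 0.03]
```

```bash
python3 -m creep '255 -0.02 0 0.4 0;255 0 0 0.9 0;255 0 0 0.9 0;255 0 0 0.9 0;255 0 0 0.5 0;255 0 0 0 0;255 0 0 0.15 0;255 0 0 0.15 0;255 0 0 0 0;255 0 0 0.1 0;255 0 0 0.1 0;255 0 0 0 0'; python3 go.py 524.9 -126.7 113 92.75
```

```text
time_s: 18.05
tcp_pos: [524.8, -127.1, 119.7]
eef_rot: [-180.0, -0.0, 92.7]
contact_force: [-0.6, 0.9, -1.5]
gripper_width: 0.337
grasp_force: 25.0
tool shares now [0.01 0.01 0.22] after turn [0.01 0.01 0.22] turn -0.01 t 18.05 [ 524.8 -127.1  119.7] [-180.    -0.    92.7] [-0.6  0.9 -1.5] 0.3368518211847139 24.999380093067884
```

```bash
python3 -m creep '255 0 0 0.1 0;255 0 0 0.08 0;255 0 0 0.03 0;255 0 0 0 0;255 0 0 0 0'; python3 -m creep '255 0 0 0.02 0;255 0 0 0.02 0;255 0 0 0 0'
```

```text
time_s: 18.55
tcp_pos: [524.9, -127.2, 113.8]
eef_rot: [180.0, 0.0, 92.7]
contact_force: [-0.3, -0.4, -1.7]
gripper_width: 0.335
grasp_force: 25.0
time_s: 18.85
tcp_pos: [525.0, -127.3, 113.0]
eef_rot: [180.0, 0.0, 92.7]
contact_force: [-1.1, 0.2, 3.7]
gripper_width: 0.335
grasp_force: 25.0
```

```bash
python3 -m creep '0 0 0 -0.03 0;0 0 0 0 0;0 0 0 0 0;0 0 0 0 0;0 0 0 -0.3 0;0 0 0 -1 0;0 0 0 -1 0;0 0 0 0 0;255 0.9 -0.03 0 0;255 0.9 -0.03 0 0;255 0.9 -0.03 0 0;255 0.2 0 0 0;255 0 0 0 0;255 0 0 0 0' 25; python3 go.py 522 -40 110 92.75
python3 - <<'E'
from fit import *
s=snap("scene"); W=cloud(s); cv2.imwrite("pics/s4.png",cv2.resize(s["img"][100:220,150:300],None,fx=4,fy=4,interpolation=cv2.INTER_CUBIC))
E
```

```text
time_s: 20.25
tcp_pos: [518.2, -41.2, 182.3]
eef_rot: [-180.0, 0.0, 92.7]
contact_force: [0.1, -0.3, 0.4]
gripper_width: 0.484
grasp_force: 0.0
tool shares now [0.03 0.13 2.41] after turn [0.03 0.13 2.41] turn -0.02 t 20.25 [518.2 -41.2 182.3] [-180.     0.    92.7] [ 0.1 -0.3  0.4] 0.4835341081406175 0.0
```

View pics/s4.png

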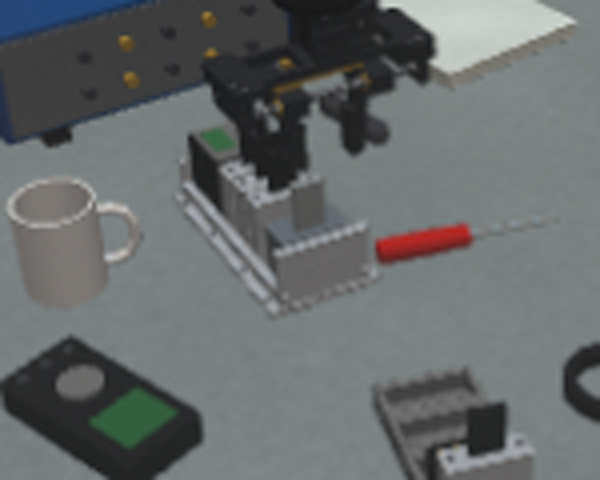

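Both added fillers stand level in the gap (block tops ≈ 235–275, 165–200), and the clamp tab at (308,200) is clear. The fingers go down behind the tab.

```bash
python3 -m creep '255 0.03 0.1 0 0;255 0 0 0.8 0;255 0 0 0.8 0;255 0 0 0.5 0;255 0 0 0.35 0;255 0 0 0 0;255 0 0 0 0;255 0 0 0 0;255 -0.1 0 0 0;255 -0.1 0 0 0;255 -0.1 0 0 0;255 -0.1 0 0 0;255 -0.1 0 0 0;255 0 0 0 0' 25; python3 go.py 522 -59 108 92.75
```

```text
time_s: 21.7
tcp_pos: [521.8, -54.8, 108.9]
eef_rot: [180.0, 0.0, 92.7]
contact_force: [-0.1, -0.7, 0.4]
gripper_width: 0.001
grasp_force: 0.0
tool shares now [-0.14 -0.    0.03] after turn [-0.14 -0.    0.03] turn -0.02 t 21.7 [521.8 -54.8 108.9] [180.    0.   92.7] [-0.1 -0.7  0.4] 0.0007239304272415912 0.0
```

```bash
python3 -m creep '255 -0.1 0 0 0;255 -0.1 0 0 0;255 -0.1 0 0 0;255 0 0 0 0;255 0 0 0 0'; python3 -m creep '255 -0.1 0 0 0;255 -0.1 0 0 0;255 -0.1 0 0 0;255 0 0 0 0;255 0 0 0 0'
```

```text
time_s: 22.2
tcp_pos: [522.1, -63.3, 108.9]
eef_rot: [-180.0, -0.0, 92.7]
contact_force: [-0.7, 3.5, 0.9]
gripper_width: 0.006
grasp_force: 1.5
time_s: 22.7
tcp_pos: [522.5, -72.5, 108.9]
eef_rot: [-180.0, 0.0, 92.7]
contact_force: [-2.4, 3.6, 2.1]
gripper_width: 0.005
grasp_force: 1.8
```

```bash
for i in 1; do python3 -m creep '255 -0.07 0 0 0;255 -0.07 0 0 0;255 -0.07 0 0 0;255 0 0 0 0;255 0 0 0 0'; done; python3 -m creep '255 -0.06 0 0 0;255 -0.06 0 0 0;255 -0.06 0 0 0;255 0 0 0 0;255 0 0 0 0'
```

```text
time_s: 23.2
tcp_pos: [522.8, -78.7, 108.9]
eef_rot: [-180.0, -0.0, 92.7]
contact_force: [-2.5, 4.2, 1.6]
gripper_width: 0.006
grasp_force: 2.0
time_s: 23.7
tcp_pos: [523.0, -84.0, 108.9]
eef_rot: [-180.0, -0.0, 92.7]
contact_force: [-3.2, 4.2, 3.0]
gripper_width: 0.003
grasp_force: 2.2
```

```bash
python3 -m creep '255 -0.05 0 0 0;255 -0.05 0 0 0;255 0 0 0 0;255 0 0 0 0'; python3 -m creep '255 -0.05 0 0 0;255 -0.05 0 0 0;255 0 0 0 0;255 0 0 0 0'
```

```text
time_s: 24.1
tcp_pos: [523.1, -85.7, 108.9]
eef_rot: [-180.0, -0.1, 92.7]
contact_force: [-2.7, 11.3, 4.5]
gripper_width: 0.002
grasp_force: 6.1
time_s: 24.5
tcp_pos: [523.0, -86.0, 108.9]
eef_rot: [-179.9, -0.4, 92.7]
contact_force: [-2.3, 29.2, 9.2]
gripper_width: 0.005
grasp_force: 15.0
```

```bash
python3 -m creep '255 0.03 0 0 0;255 0 0 0 0;255 0 0 0 0;255 0 0 0 0'
python3 - <<'E'
from fit import *
s=snap("scene"); W=cloud(s); cv2.imwrite("pics/s5.png",cv2.resize(s["img"][110:200,170:280],None,fx=5.5,fy=5.5,interpolation=cv2.INTER_CUBIC))
P=crop(W,440,605,-275,-15,12); L=loc(P,526.6,-157.7,2.7/57.3)
m=(abs(L[:,0])<40)&(L[:,1]<35)&(L[:,1]>-40)&(L[:,2]>65)&(L[:,2]<90); q=L[m]
for a in range(-40,34,8):
    k=(q[:,1]>=a)&(q[:,1]<a+8); print(a,k.sum(),np.median(q[k,2]).round(1) if k.any() else "")
print(r.read_state()["contact_force"].round(1))
E
```

```text
time_s: 24.9
tcp_pos: [523.1, -85.9, 108.9]
eef_rot: [-179.9, -0.3, 92.7]
contact_force: [-2.5, 24.2, 6.8]
gripper_width: 0.006
grasp_force: 12.3
-40 1 77.5
-32 2 87.1
-24 4 76.5
-16 4 77.1
-8 9 79.3
0 14 77.2
8 9 76.6
16 14 77.6
24 24 77.4
32 12 69.9
[-1.9 24.3  8. ]
```

View pics/s5.png

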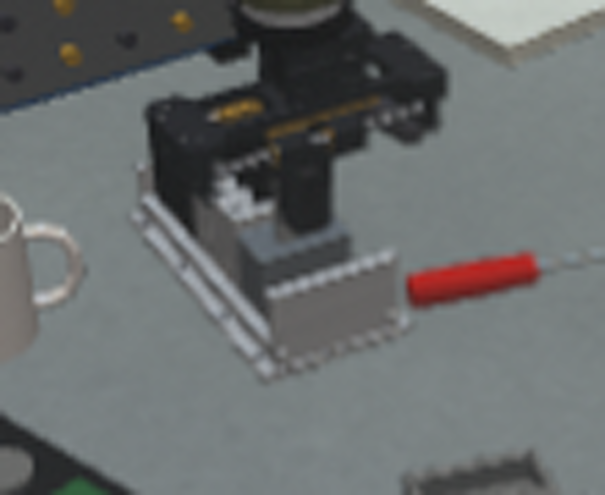

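The clamp block (≈300,255) has moved away from the end wall and sits tight against the stack. The filler tops read a level ~77 mm, and the push is holding at 24 N, so I'm handing in.

```bash
python3 -c "
from rig import ticket; print(ticket.finish_job())"
```

```text
the job is handed in; nothing more can be done
None
```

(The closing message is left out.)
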